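Check the pull gauge and scan it in

ROBOT

A 6-joint arm with a two-finger parallel gripper is mounted at the origin on the work surface. World frame = base frame: x ahead of the robot, y to its left, z up, the work surface at z = 0. Lengths are in m, angles in rad, forces in N, time in s.
With the tool pointing down it reaches from about 0.3 to 0.775 m from the base axis. Payload 14.6 kg.
Tool frame: the origin (TCP) lies at the very end of the fingers, on their centre line; the grasp point (between the pads) lies 19 mm behind it; y points along the fingers, x is the direction in which the jaws open and shut, and the axes are right-handed (so a half turn about y gives the same grasp; the last joint's range is limited). The gripper opens to 94 mm and grips with 3 to 60 N. Pads are 16 mm wide; open, the fingers measure 119 mm over their backs; the gripper's body (75 mm by 177 mm) begins 78 mm behind the grasp point.
Start: joints at [1.142, 0.3, 1.521, -0, 1.321, -0.067], TCP at [0.195, 0.514, 0.205] pointing down, gripper open.
Joint ranges: [-3.03, 3.03], [-0.79, 2.21], [0.23, 2.52], [-1.04, 4.18], [0, 3.07], [-2.55, 2.55]. Speed limits (rad/s): [2.22, 2.22, 2.57, 3.14, 3.14, 3.14].

INTERFACE

Orientations are given as [roll, pitch, yaw] about the fixed x, y, z axes, in that order (R = Rz(yaw) Ry(pitch) Rx(roll)).
In Python, from station import get_obs, cams, hand_in gives the robot as it stands. The module is installed in compiled form; this text tells all that it offers.
- The arm moves only by the tool step_arm, never from a script. Its argument "plan" is a list of rows, each an object with "grip": the closure, from -1 (fully open) to 1 (shut), so that 0 is half open; "slide": the shift along the tool's x, y, z in m, a list of three; "spin": the turn about the tool's y in degrees. A call has 1 to 20 rows; each row shifts and turns the commanded pose from where the row before left it, along the tool's axes as they then stand; what a row does not reach is not made up. A row lasts 1/12 s, in which the tool goes at most 41.7 mm and 7.16 degrees, less where a joint would pass 70% of its speed; a pose out of reach is approached as far as the arm can. A call is refused whole if a number of a shift passes 0.0417 or a number of a turn 7.16, either way. A call with a gripper value outside its range is refused whole. The fingers move at their own pace and stop on an object; "force" is the grip in N (left out, the last holds). Time passes only in rows, so rows that do not move let the fingers close. It gives the time, the measured TCP pose, the force and the opening at its end, in the units of the state.
- get_obs(): the state, without advancing time (a new reading comes with each control period).
- cams.camera(name): name is "scene" or "side" or "wrist"; returns the picture (480x640x3 uint8, blue, green, red); there is no depth.
- cams.calibration(name): a dict with "K" (3x3 intrinsics, pixels), "T" (4x4, takes a point from camera to world coordinates). Camera axes: x right, y up, looking along -z (the intrinsics and any distortion apply to the point x, -y, -z); pixel columns grow to the right and rows downward; lengths in m; the calibration is good to about 2 mm. The wrist camera is an equidistant fisheye: a pixel r from the principal point sees the ray r / f radians off the axis. A picture is of the moment at which its call begins: read the wrist's pose just before it. calibration takes no time and is no camera call; for the wrist camera it gives the pose at the moment of the call.
- hand_in(): hands the job in, once; it reports no verdict.
The state is a dict: "time_s": time; "qpos": joint angles; "joint_vel": joint speeds; "tau": joint torques, N m; "ee_pos": TCP position; "eef_rot": TCP orientation; "force": force on the tool from outside, world axes, zero at the start; "moment": the same for the moment, N m; "grip_width": finger opening in m.
Only numpy, scipy, OpenCV 4.12 (cv2) and the standard library are available. Lean on these libraries where they do the work, as an engineer would, in place of code of your own. Each camera call takes 0.05 s, during which the arm holds its last target.

TASK

Do the daily check of the spring pull gauge on the dispensing counter: pull its paddle out until the follower fin on the scale is level with the point of the set clip, hold it there for a full second, then guide the paddle back fully home without letting it snap, leaving the fin at the clip. Then pick up the barcode scanner, hold it steady for a full second with its window about 10 cm from the label on top of the gauge and aimed at the label's middle, and set it down standing on its rest again, near the middle. Leave the other things on the counter where they are.

Things in the scene. Friction and masses are not known exactly. Their poses are not given: they have to be found in the camera images.
- gauge: spring pull gauge fixed to the counter. Aluminium base plate 330 x 90 x 8 thick (x from -160 to 170); origin on the counter; x = pull direction, z up. Grey spring housing, x -152 to -37, 60 wide, top 52 above the counter, barcode label on top. White scale rail, x -5 to 160, y -42 to -22, top 28 high.
- label (a point): middle of the barcode label (56 x 42) lying flat on the housing's top, 53 above the counter
- pull (a joint): travel of the sprung paddle in m along the gauge's +x: 0 = home, end stop 0.115. The spring draws it home with 3 N at home, rising 60 N per m (about 8 N at 0.09); it does not stay out by itself
- paddle (a point): grip point of the upright black paddle: 14 thick along the pull, 36 wide across it, from 18 to 96 above the counter; this point is in its middle, 76 above the counter. At home there is 60 mm between paddle and housing (a thin rod runs there at 28 high). Axes as the gauge's. A thin pusher arm on its -y side (top 39 high) pushes the follower
- pull_index (a point): point carried by the paddle (15 mm ahead of it along the pull, over the scale rail): where the follower fin stands while it is being pushed
- follower (a joint): place in m of the follower on the scale rail. It is pushed out by the paddle's arm and stays where it is left when the paddle goes back (1.2 N friction). It starts between 0 and 0.02. While it is pushed its value equals pull
- fin (a point): the follower's upright dark steel fin, 2.5 thick, 16 wide, top 48 above the counter, on the scale rail; this point is on the fin 44 high. Level with the clip = same place along the gauge's x
- clip (a joint): place in m of the set clip along the same scale, between 0.045 and 0.09, the same zero: fin and clip are level when follower = clip. The clip is stiff and is to be left where it is set
- clip_point (a point): the inward tip of the steel set clip (10 mm wide along the scale) clamped on the outer (-y) side of the scale rail, 31 above the counter; axes as the gauge's
- scanner_head (a point): middle of the head of the loose barcode scanner, 76 above the underside of its foot. White head 70 long (x) x 40 wide (y) x 34 high on a 30 mm neck, foot 64 x 56 x 12; 230 g. x = the way it faces, z up; it stands on the rest at the start. The foot reaches 30 forward of this point and 34 back, 28 to each side
- scan_window: the scanner's dark window, at the front of the head under a grey nose, 45 ahead of the head's middle and 13 below it. Its z axis is the scan line: it leaves forward and 45 degrees downward when the scanner is upright; x and y across the line. Reads labels 60 to 150 mm away along the line
- rest: flat grey rest plate fixed to the counter, 120 (x) x 100 (y) x 4 thick, black rubber top; origin under its middle, at the counter
- amber_jar: bystander: amber glass screw jar, 60 across, 100 high; origin at its underside
- white_bottle: bystander: white plastic bottle, 48 across, 85 high; origin at its underside
- small_bottle: bystander: small amber bottle, 40 across, 75 high; origin at its underside
- carton: bystander: standing medicine carton, 50 x 85 x 70 high; origin at its underside
- long_carton: bystander: flat medicine carton, 45 x 120 x 30 high; origin at its underside
- spatula: bystander: steel spatula about 170 long, lying flat; origin at its underside (lying)
Mind the look-alikes: they are no part of the job. What is shaped like the part that bears scanner_head but red is not meant.

How it is judged:
On the way, in this order (a step that is already met when the one before it is completed fails the run):
1. the paddle is held out with the follower level with the clip's point (within 5 mm) for 0.8 s (x of pull_index in the frame of clip_point between -0.005 and 0.005 m and x of fin in the frame of clip_point between -0.005 and 0.005 m), for 0.8 s.
2. the paddle is home again (within 4 mm) and the fin still level with the clip (within 5 mm) (value of joint pull below 0.004 m and x of fin in the frame of clip_point between -0.005 and 0.005 m), for 0.2 s.
3. the scan line meets the label within 15 mm of its middle, from 60 to 150 mm away, held steady for 0.8 s (x of label in the frame of scan_window between -0.015 and 0.015 m and y of label in the frame of scan_window between -0.015 and 0.015 m and z of label in the frame of scan_window between 0.06 and 0.15 m and linear speed of scan_window below 0.04 m/s), for 0.8 s.
At the end, for the whole second after the job is handed in: The paddle is home (within 4 mm), the follower fin stands level with the clip's point (within 5 mm along the scale), and the scanner stands upright (within 0.1 rad) and still on the rest, its head within 30 mm of the rest's middle along each of the rest's axes (all of step 2 and x of scanner_head in the frame of rest between -0.03 and 0.03 m and y of scanner_head in the frame of rest between -0.03 and 0.03 m and z of scanner_head in the frame of rest between 0.074 and 0.086 m and angle between scanner_head's own z axis and vertical below 0.1 rad and linear speed of scan_window below 0.02 m/s); the robot touches nothing.
It fails at once if the paddle snaps back (faster than 0.4 m/s) (velocity of joint pull below -0.4 m/s).
It fails at once if the scanner is dropped (moving faster than 0.5 m/s with nothing in the fingers) (linear speed of scan_window above 0.5 m/s and contact force between the fingers and anything else below 0.1 N).
It fails at once if the set clip is shifted by more than 3 mm (distance of clip_point from where it was at the start of the episode above 0.003 m).
It fails at once if a bystander is moved by more than 30 mm (distance of any of amber_jar, white_bottle, small_bottle, carton, long_carton, spatula from where it was at the start of the episode above 0.03 m).
It also fails if it takes over 64 s, if anything falls off the work surface, if the arm or the gripper's body presses on something with over 40 N, if the wrist force passes 120 N, or if a joint passes its speed limit or range.

## Working session

There is one attempt and no reset: what is moved stays moved. The work goes in short steps, Python scripts to look and compute and a tool call to move; the robot and the scene stay as the last step left them, time stands still between calls to the robot, and variables do not carry over. Pictures are saved under pics/ and viewed, and the job is handed in when it is done.

Besides the shell and the picture viewer there is one more tool, called after "Call:" in YAML: its name, and indented under it one key for each argument. step_arm: Moves the arm, as the interface text tells. Its arguments: {"type":"object","properties":{"plan":{"type":"array","items":{"type":"object","properties":{"grip":{"type":"number"},"slide":{"type":"array","items":{"type":"number"}},"spin":{"type":"number"}}}},"force":{"type":"number"}},"required":["plan"]}

```bash
ls; mkdir -p pics
python3 - <<'E'
from station import get_obs,cams
import cv2,json
o=get_obs();print(o)
for n in ["scene","side","wrist"]:
    c=cams.calibration(n);print(n,c)
    cv2.imwrite(f"pics/{n}0.png",cams.camera(n))
E
```

```text
pics
{'time_s': 0.0, 'qpos': array([ 1.14242535e+00,  3.00467590e-01,  1.52158287e+00, -2.52721626e-05,
        1.32067361e+00, -6.66040647e-02]), 'joint_vel': array([-0.00058604, -0.00038026, -0.00082787,  0.00097797, -0.00024324,
       -0.00201904]), 'tau': array([-1.21148416e-03, -5.31798899e+01, -3.52741599e+01,  7.08138035e-02,
        2.45516788e-02, -1.04431924e-04]), 'ee_pos': array([0.19456401, 0.51416146, 0.20488749]), 'eef_rot': array([-1.57074545e+00,  1.13053720e-03,  1.20903571e+00]), 'force': array([-0.13184052, -0.50598305,  0.58218644]), 'moment': array([ 0.01585785, -0.03569894, -0.00243188]), 'grip_width': 0.09423202413182429}
scene {'K': array([[509.81734429,   0.        , 308.70790196],
       [  0.        , 509.81734429, 229.24288816],
       [  0.        ,   0.        ,   1.        ]]), 'T': array([[-0.71554831, -0.56942781,  0.40465118,  1.09616857],
       [ 0.69838489, -0.5700353 ,  0.43280284,  0.50123882],
       [-0.01578451,  0.59229361,  0.80556758,  1.15088885],
       [ 0.        ,  0.        ,  0.        ,  1.        ]])}
side {'K': array([[434.30518473,   0.        , 317.60053598],
       [  0.        , 434.30518473, 237.64412463],
       [  0.        ,   0.        ,   1.        ]]), 'T': array([[ 0.99914749,  0.03560295, -0.02089814,  0.53263646],
       [-0.04067536,  0.76243861, -0.64578083, -0.81256752],
       [-0.00705815,  0.64608033,  0.76323679,  0.93079489],
       [ 0.        ,  0.        ,  0.        ,  1.        ]])}
wrist {'K': array([[371.64829954,   0.        , 320.27593718],
       [  0.        , 371.64829954, 236.47646085],
       [  0.        ,   0.        ,   1.        ]]), 'T': array([[ 0.35396894, -0.90986892, -0.21643597,  0.13207341],
       [ 0.93525636,  0.34405333,  0.0832037 ,  0.53844543],
       [-0.00123895, -0.23187465,  0.97274489,  0.38384098],
       [ 0.        ,  0.        ,  0.        ,  1.        ]])}
```

View pics/scene0.png

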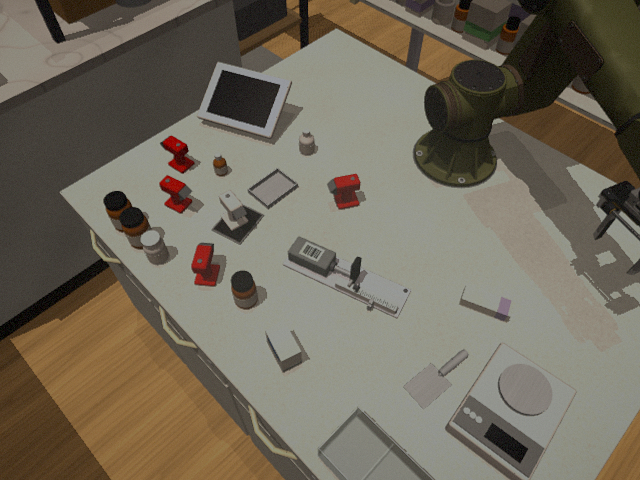

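View pics/side0.png

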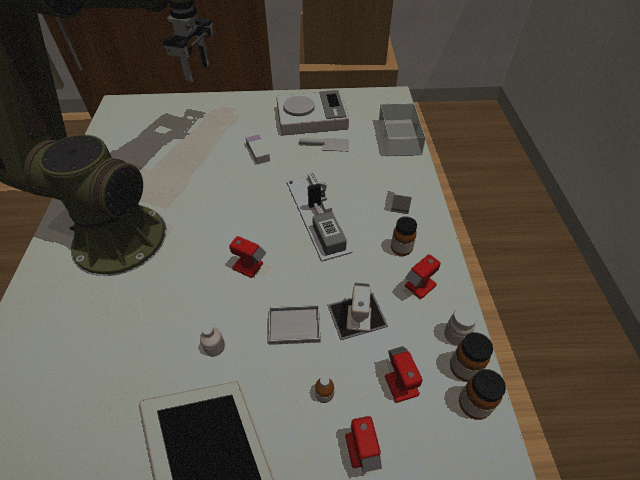

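View pics/wrist0.png

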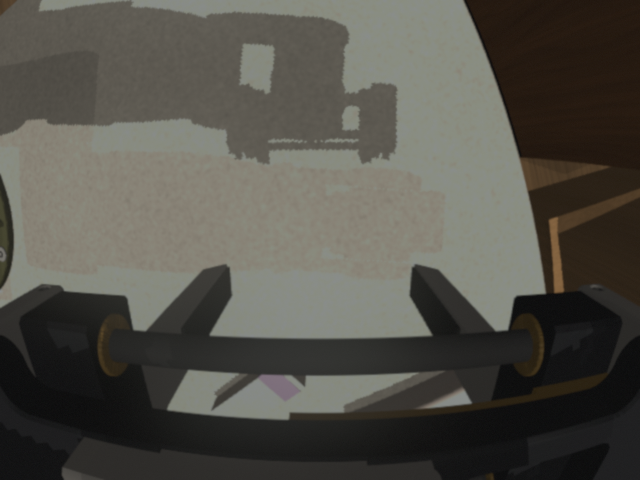

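The scene picture shows the gauge from (290,260) to (405,300), with the paddle at (356,268). The white scanner stands on its black rest at (235,215), and the red look-alikes are elsewhere. I'll zoom in next.

Run:
```python
import cv2
a=cv2.imread('pics/scene0.png');b=cv2.imread('pics/side0.png')
cv2.imwrite('pics/zs.png',cv2.resize(a[225:325,275:415],None,fx=5.6,fy=5.6,interpolation=cv2.INTER_CUBIC))
cv2.imwrite('pics/zd.png',cv2.resize(b[165:265,280:360],None,fx=6,fy=6,interpolation=cv2.INTER_CUBIC))
cv2.imwrite('pics/zsc.png',cv2.resize(a[180:250,200:280],None,fx=7,fy=7,interpolation=cv2.INTER_CUBIC))
cv2.imwrite('pics/zdc.png',cv2.resize(b[275:345,320:395],None,fx=7,fy=7,interpolation=cv2.INTER_CUBIC))
```

```text
(no output)
```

View pics/zs.png

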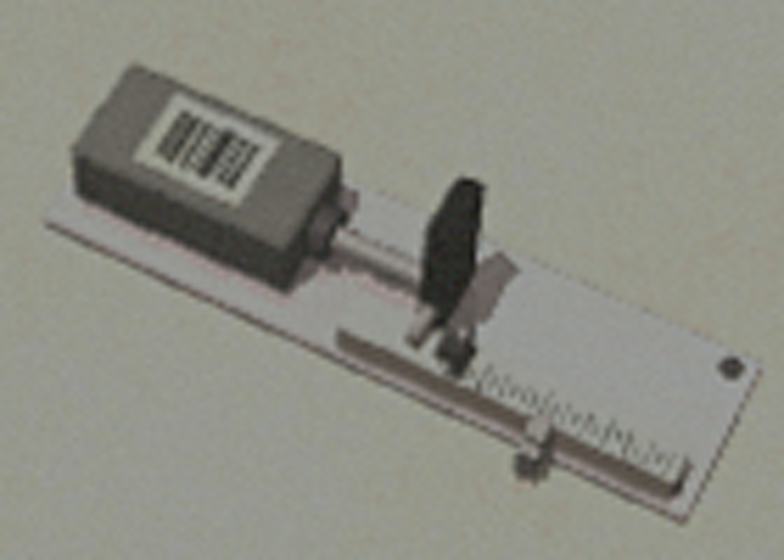

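View pics/zd.png

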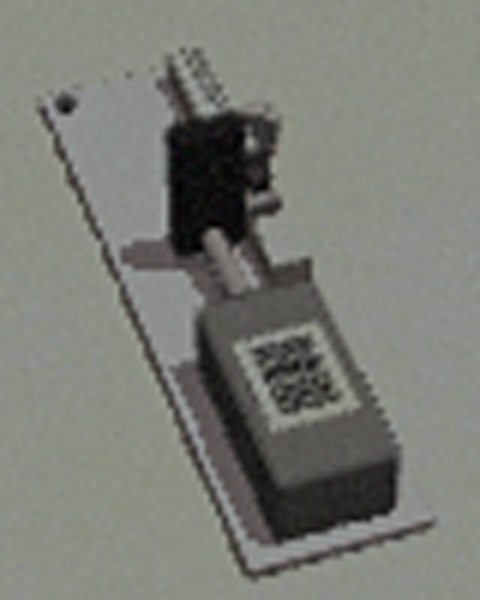

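View pics/zsc.png

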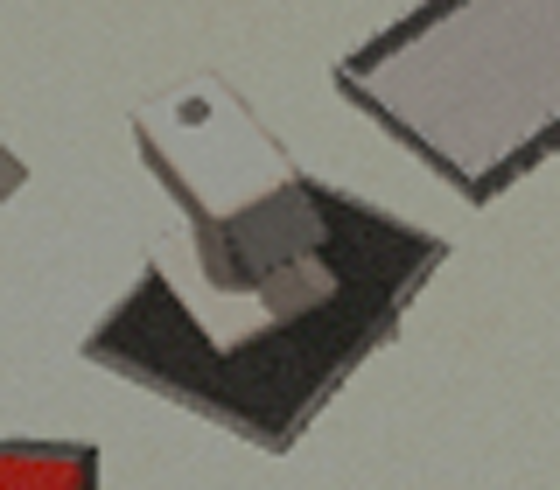

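View pics/zdc.png

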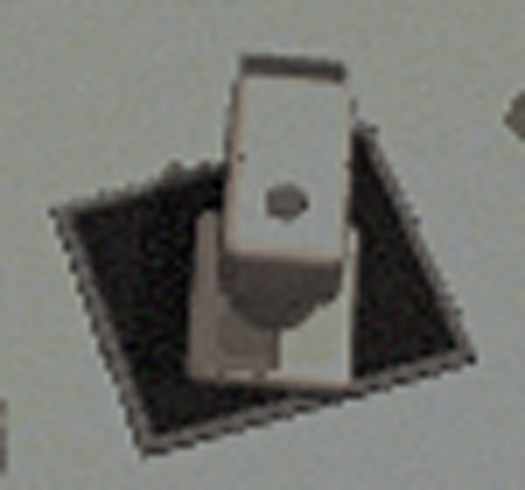

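```bash
cat > h.py <<'E'
import numpy as np
from station import cams
def ray(cam,uv,C=None):
    C=C or cams.calibration(cam);K=C['K'];T=C['T'];u,v=uv
    x=(u-K[0,2])/K[0,0];y=(v-K[1,2])/K[1,1]
    if cam=='wrist':
        r=np.hypot(x,y);s=np.sin(r)/r if r>1e-9 else 1
        d=np.array([x*s,-y*s,-np.cos(r)])
    else: d=np.array([x,-y,-1.])
    d=T[:3,:3]@d; return T[:3,3],d/np.linalg.norm(d)
def onz(cam,uv,z,C=None):
    o,d=ray(cam,uv,C);return o+d*(z-o[2])/d[2]
def proj(cam,P,C=None):
    C=C or cams.calibration(cam);K=C['K'];T=C['T']
    p=T[:3,:3].T@(np.asarray(P,float)-T[:3,3]);x,y,z=p[0],-p[1],-p[2]
    if cam=='wrist':
        a=np.arctan2(np.hypot(x,y),z);n=np.hypot(x,y)+1e-12
        return np.array([K[0,0]*a*x/n+K[0,2],K[1,1]*a*y/n+K[1,2]])
    return np.array([K[0,0]*x/z+K[0,2],K[1,1]*y/z+K[1,2]])
def two(c1,p1,c2,p2,C1=None,C2=None):
    o1,d1=ray(c1,p1,C1);o2,d2=ray(c2,p2,C2)
    A=np.stack([d1,-d2],1);t=np.linalg.lstsq(A,o2-o1,rcond=None)[0]
    a=o1+d1*t[0];b=o2+d2*t[1];return (a+b)/2,np.linalg.norm(a-b)
def zm(off,s,p): return [(q+.5)/s-.5+o for q,o in zip(p,off)]
E
python3 - <<'E'
from h import *
np.set_printoptions(precision=4,suppress=True)
S=lambda p:zm((275,225),5.6,p); D=lambda p:zm((280,165),6,p)
def show(n,cam,f,ps,z):
    P=np.array([onz(cam,f(p),z) for p in ps]);print(n,P[:,:2].tolist() and P[:,:2].round(4).tolist(),'mid',P.mean(0)[:2],'edges',[round(float(np.linalg.norm(P[i]-P[(i+1)%len(P)])),4) for i in range(len(P))])
    return P
def yaw(v):return np.degrees(np.arctan2(v[1],v[0]))
a=show('labS','scene',S,[(175,93),(280,140),(240,205),(135,163)],.053);print(yaw(a[1]-a[0]),yaw(a[2]-a[3]))
a=show('labD','side',D,[(233,343),(318,322),(357,407),(273,432)],.053);print(yaw(a[0]-a[3]),yaw(a[1]-a[2]))
a=show('houS','scene',S,[(138,65),(340,155),(292,247),(75,148)],.052);print(yaw(a[1]-a[0]),yaw(a[2]-a[3]))
a=show('baseS','scene',S,[(762,372),(687,518),(45,222)],.008);print(yaw(a[1]-a[2]))
a=show('baseD','side',D,[(40,105),(245,575),(437,520)],.008);print(yaw(a[0]-a[1]))
S=lambda p:zm((200,180),7,p); D=lambda p:zm((320,275),7,p)
show('restS','scene',S,[(85,348),(280,450),(447,243)],.004)
show('restD','side',D,[(55,208),(148,450),(472,357)],.004)
a=show('headS','scene',S,[(135,115),(210,68),(298,178),(215,220)],.093-.0+.004)
a=show('headD','side',D,[(240,78),(350,80),(343,260),(226,250)],.097)
E
```

```text
labS [[0.5773, -0.066], [0.5613, -0.0126], [0.5997, -0.0003], [0.6177, -0.0508]] mid [ 0.589  -0.0324] edges [0.0558, 0.0403, 0.0536, 0.0433]
106.6171389680843 109.72236980803402
labD [[0.5612, -0.0131], [0.6007, -0.0019], [0.6148, -0.0542], [0.5767, -0.0671]] mid [ 0.5883 -0.0341] edges [0.041, 0.0542, 0.0403, 0.0562]
105.95715571158006 105.09744023754203
houS [[0.5779, -0.0905], [0.5471, 0.0124], [0.5984, 0.0317], [0.6313, -0.077]] mid [ 0.5887 -0.0308] edges [0.1074, 0.0548, 0.1136, 0.055]
106.6540554232281 106.7980088732547
baseS [[0.4747, 0.2104], [0.5553, 0.2335], [0.6515, -0.0793]] mid [0.5605 0.1215] edges [0.0838, 0.3272, 0.3393]
107.08875247599738
baseD [[0.4693, 0.2], [0.5622, -0.1116], [0.6502, -0.0845]] mid [0.5606 0.0013] edges [0.3252, 0.0921, 0.3371]
106.5932199386187
restS [[0.7125, -0.307], [0.689, -0.2134], [0.5746, -0.2444]] mid [ 0.6587 -0.2549] edges [0.0966, 0.1185, 0.1515]
restD [[0.5735, -0.2454], [0.5993, -0.3402], [0.7121, -0.3105]] mid [ 0.6283 -0.2987] edges [0.0983, 0.1166, 0.1531]
headS [[0.6608, -0.3167], [0.6251, -0.3148], [0.6363, -0.2478], [0.6717, -0.2544]] mid [ 0.6485 -0.2834] edges [0.0357, 0.0678, 0.0359, 0.0632]
headD [[0.6328, -0.2556], [0.6688, -0.258], [0.6586, -0.3252], [0.6223, -0.32]] mid [ 0.6456 -0.2897] edges [0.036, 0.068, 0.0367, 0.0653]
```

Call:
step_arm:
  plan:
    - {"spin":-6.2,"grip":-1}
    - {"spin":-6.2,"grip":-1}
    - {"spin":-6.2,"grip":-1}
    - {"spin":-6.2,"grip":-1}
    - {"spin":-6.2,"grip":-1}
    - {"spin":-6.4,"grip":-1}

```text
schema error: expected keys grip, slide, spin
```

Call:
step_arm:
  plan:
    - {"slide":[-0.029,0.003,-0.02],"grip":-1}
    - {"slide":[-0.029,0.003,-0.02],"grip":-1}
    - {"slide":[-0.029,0.003,-0.02],"grip":-1}
    - {"slide":[-0.029,0.003,-0.02],"grip":-1}
    - {"slide":[-0.029,0.003,-0.02],"grip":-1}
    - {"slide":[-0.029,0.003,-0.02],"grip":-1}
    - {"slide":[-0.029,0.003,-0.02],"grip":-1}
    - {"slide":[-0.029,0.003,-0.02],"grip":-1}
    - {"slide":[-0.029,0.003,-0.02],"grip":-1}
    - {"slide":[-0.029,0.003,-0.02],"grip":-1}
    - {"slide":[-0.029,0.003,-0.02],"grip":-1}
    - {"slide":[-0.029,0.003,-0.02],"grip":-1}
    - {"slide":[-0.029,0.003,-0.02],"grip":-1}
    - {"slide":[-0.029,0.003,-0.02],"grip":-1}
    - {"slide":[-0.029,0.003,-0.02],"grip":-1}
    - {"slide":[-0.029,0.003,-0.02],"grip":-1}
    - {"grip":-1}
    - {"grip":-1}

```text
schema error: expected keys grip, slide, spin
```

Run:
```python
from station import get_obs,cams
import cv2,pickle
o=get_obs();print(o['time_s'],o['ee_pos'],o['eef_rot'],o['qpos'],o['force'])
C=cams.calibration('wrist');pickle.dump(C,open('c1.pkl','wb'))
cv2.imwrite("pics/w1.png",cams.camera('wrist'))
```

```text
0.15 [0.19461158 0.51421395 0.20502613] [-1.57073233e+00  8.63708644e-04  1.20897205e+00] [ 1.14237099e+00  3.00343748e-01  1.52141575e+00  6.57907799e-06
  1.32069921e+00 -6.66026581e-02] [ 1.16951805 -0.37146367  0.26780318]
```

View pics/w1.png

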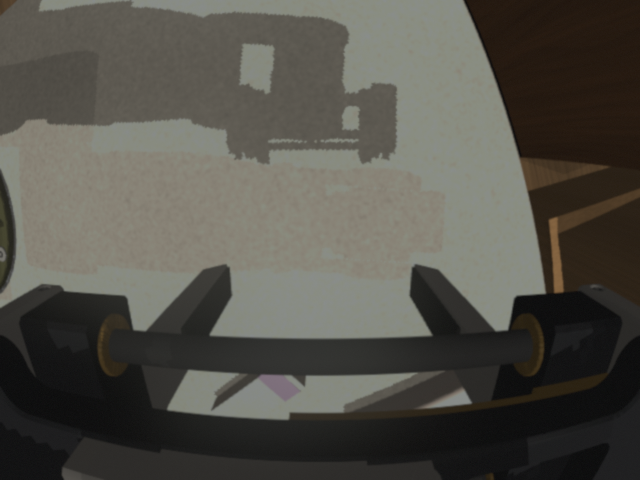

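The arm did not move because each row must carry all three keys.

Call:
step_arm:
  plan:
    - {"slide":[0,0,0],"spin":-6.2,"grip":-1}
    - {"slide":[0,0,0],"spin":-6.2,"grip":-1}
    - {"slide":[0,0,0],"spin":-6.2,"grip":-1}
    - {"slide":[0,0,0],"spin":-6.2,"grip":-1}
    - {"slide":[0,0,0],"spin":-6.2,"grip":-1}
    - {"slide":[0,0,0],"spin":-6.4,"grip":-1}

```text
time_s: 0.7
ee_pos: [0.1946, 0.5143, 0.2053]
eef_rot: [-1.571, 0.0, 1.867]
force: [0.4, 0.4, -0.2]
grip_width: 0.094
```

Call:
step_arm:
  plan:
    - {"slide":[-0.029,0.003,-0.02],"spin":0,"grip":-1}
    - {"slide":[-0.029,0.003,-0.02],"spin":0,"grip":-1}
    - {"slide":[-0.029,0.003,-0.02],"spin":0,"grip":-1}
    - {"slide":[-0.029,0.003,-0.02],"spin":0,"grip":-1}
    - {"slide":[-0.029,0.003,-0.02],"spin":0,"grip":-1}
    - {"slide":[-0.029,0.003,-0.02],"spin":0,"grip":-1}
    - {"slide":[-0.029,0.003,-0.02],"spin":0,"grip":-1}
    - {"slide":[-0.029,0.003,-0.02],"spin":0,"grip":-1}
    - {"slide":[-0.029,0.003,-0.02],"spin":0,"grip":-1}
    - {"slide":[-0.029,0.003,-0.02],"spin":0,"grip":-1}
    - {"slide":[-0.029,0.003,-0.02],"spin":0,"grip":-1}
    - {"slide":[-0.029,0.003,-0.02],"spin":0,"grip":-1}
    - {"slide":[-0.029,0.003,-0.02],"spin":0,"grip":-1}
    - {"slide":[-0.029,0.003,-0.02],"spin":0,"grip":-1}
    - {"slide":[-0.029,0.003,-0.02],"spin":0,"grip":-1}
    - {"slide":[-0.029,0.003,-0.02],"spin":0,"grip":-1}
    - {"slide":[0,0,0],"spin":0,"grip":-1}
    - {"slide":[0,0,0],"spin":0,"grip":-1}

```text
time_s: 2.2
ee_pos: [0.6348, 0.1604, 0.1563]
eef_rot: [-1.569, -0.0, 1.859]
force: [-0.7, 0.3, 0.1]
grip_width: 0.0938
```

Run:
```python
from station import get_obs,cams
import cv2,pickle
o=get_obs();print(o['time_s'],o['ee_pos'],o['eef_rot'],o['qpos'],o['force'])
C=cams.calibration('wrist');pickle.dump(C,open('c1.pkl','wb'))
cv2.imwrite("pics/w2.png",cams.camera('wrist'))
```

```text
2.2 [0.63481914 0.16035922 0.15628883] [-1.56926526e+00 -1.70282132e-04  1.85949267e+00] [ 1.91493838e-01  5.74908802e-01  1.24574847e+00  2.15502907e-05
  1.32247575e+00 -1.66800428e+00] [-0.69832866  0.30777518  0.05329015]
```

View pics/w2.png

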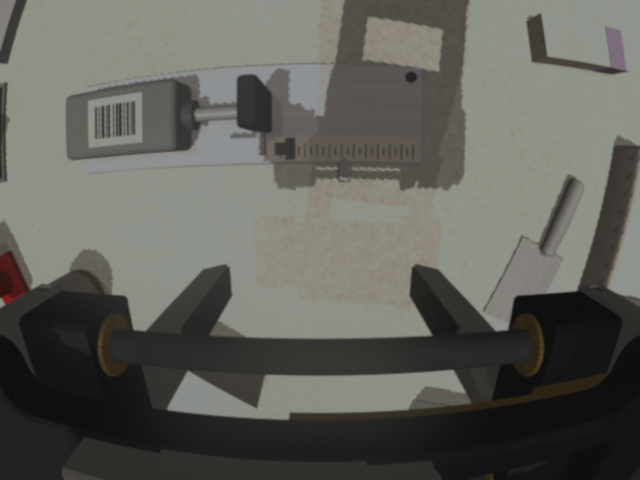

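The wrist view shows the whole gauge: fin near (286,148), clip near (343,168), label centre near (115,120). I'll zoom and measure.

Run:
```python
import cv2
a=cv2.imread('pics/w2.png')
z=cv2.resize(a[55:195,225:435],None,fx=3.8,fy=3.8,interpolation=cv2.INTER_CUBIC)
cv2.imwrite('pics/z2.png',cv2.convertScaleAbs(z,alpha=1.6))
z=cv2.resize(a[55:195,55:265],None,fx=3.8,fy=3.8,interpolation=cv2.INTER_CUBIC)
cv2.imwrite('pics/z2b.png',cv2.convertScaleAbs(z,alpha=1.5))
```

```text
(no output)
```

View pics/z2.png

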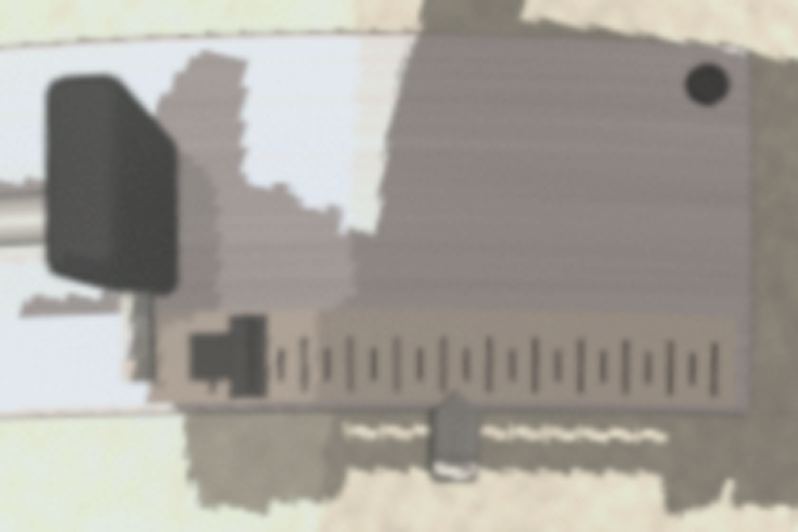

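View pics/z2b.png

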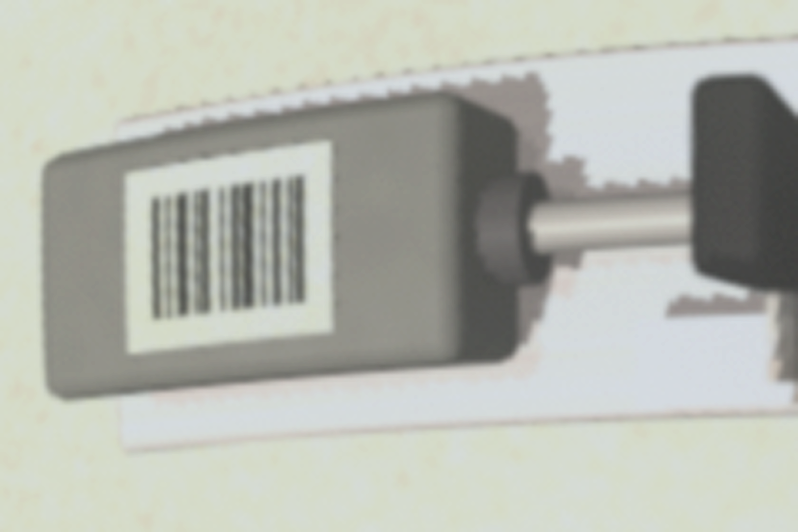

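Run:
```python
from h import *;import pickle
np.set_printoptions(precision=4,suppress=True)
C=pickle.load(open('c1.pkl','rb'))
Z=lambda p:zm((225,55),3.8,p);Y=lambda p:zm((55,55),3.8,p)
w=lambda f,p,z:onz('wrist',f(p),z,C)
a=np.radians(106.6);g=np.array([np.cos(a),np.sin(a)]);h=np.array([-g[1],g[0]])
L=[w(Y,p,.053) for p in [(127,173),(332,142),(332,331),(128,353)]];L=np.array(L);lab=L.mean(0)
print('label',lab,'edges',[np.linalg.norm(L[i]-L[(i+1)%4]) for i in range(4)])
for i,j in((0,1),(3,2)):
    v=L[j]-L[i];print('yaw',np.degrees(np.arctan2(v[1],v[0])))
bl=w(Y,(123,450),.008);ul=w(Y,(120,120),.008);ur=w(Z,(749,48),.008)
for n,v in (('bl-ul',ul-bl),('ul-ur',ur-ul)):print(n,np.linalg.norm(v),np.degrees(np.arctan2(v[1],v[0])))
O=(bl[:2]+.16*g+.045*h+ul[:2]+.16*g-.045*h+ur[:2]-.17*g-.045*h)/3
print('O',bl[:2]+.16*g+.045*h,ul[:2]+.16*g-.045*h,ur[:2]-.17*g-.045*h,lab[:2]+.0945*g)
O=np.array([.5615,.0575]) if 0 else O
G=lambda P:np.array([(P[:2]-O)@g,(P[:2]-O)@h])
for n,p,z in (('fin',(236,357),.048),('finbaseR',(264,357),.030),('clip',(455,398),.031),('clip m',(455,440),.031),('paddle',(80,180),.096),('padL',(49,180),.096),('padR',(112,180),.096),('arm',(140,380),.039),('tick0',(280,360),.028),('tickN',(714,365),.028)):
    print(n,G(w(Z,p,z)),w(Z,p,z)[:2])
S=lambda p:zm((275,225),5.6,p)
print('scene clip',G(onz('scene',S((540,420)),.031)),'fin',G(onz('scene',S((460,335)),.048)))
print('lab',G(lab))
```

```text
label [ 0.5884 -0.0331  0.053 ] edges [np.float64(0.05553790434314372), np.float64(0.04137161610063244), np.float64(0.05557858188233638), np.float64(0.04178509807824564)]
yaw 106.27028927870307
yaw 106.69649057575741
bl-ul 0.08915163394342848 -164.0206474301792
ul-ur 0.3257664175147029 106.62009540659328
O [0.5604 0.0594] [0.5609 0.0606] [0.562  0.0565] [0.5614 0.0574]
fin [ 0.051  -0.0318] [0.577  0.1167]
finbaseR [ 0.0554 -0.0317] [0.5757 0.1209]
clip [ 0.0963 -0.0407] [0.5726 0.1627]
clip m [ 0.0964 -0.0497] [0.5812 0.1654]
paddle [ 0.0288 -0.0008] [0.5536 0.0866]
padL [ 0.0234 -0.0005] [0.5549 0.0813]
padR [ 0.0343 -0.001 ] [0.5523 0.092 ]
arm [ 0.0298 -0.0362] [0.5872 0.0977]
tick0 [ 0.0587 -0.0324] [0.5754 0.1243]
tickN [ 0.1538 -0.0322] [0.548  0.2154]
scene clip [ 0.0955 -0.0433] fin [ 0.0491 -0.0308]
lab [-0.0959  0.0001]
```

Call:
step_arm:
  plan:
    - {"slide":[-0.0117,0,0.0248],"spin":0,"grip":-1}
    - {"slide":[-0.0117,0,0.0248],"spin":0,"grip":-1}
    - {"slide":[-0.0117,0,0.0248],"spin":0,"grip":-1}
    - {"slide":[-0.0117,0,0.0248],"spin":0,"grip":-1}
    - {"slide":[0,0.02,0],"spin":0,"grip":-1}
    - {"slide":[0,0.0,0],"spin":0,"grip":-1}
    - {"slide":[0,0.0,0],"spin":0,"grip":-1}

```text
time_s: 2.83
ee_pos: [0.5521, 0.0892, 0.1376]
eef_rot: [-1.57, -0.0, 1.863]
force: [0.6, 0.5, 0.3]
grip_width: 0.0942
```

Run:
```python
from station import get_obs,cams
import cv2,pickle
o=get_obs();print(o['time_s'],o['ee_pos'],o['eef_rot'],o['qpos'],o['force'])
cv2.imwrite("pics/s3.png",cams.camera('wrist'))
```

```text
2.8333 [0.55212458 0.0892311  0.13757932] [-1.56996977e+00 -2.75686653e-04  1.86273046e+00] [ 9.46890316e-02  3.84395850e-01  1.57205431e+00  1.16911037e-04
  1.18600705e+00 -1.76808548e+00] [0.58549626 0.4504326  0.28403833]
```

View pics/s3.png

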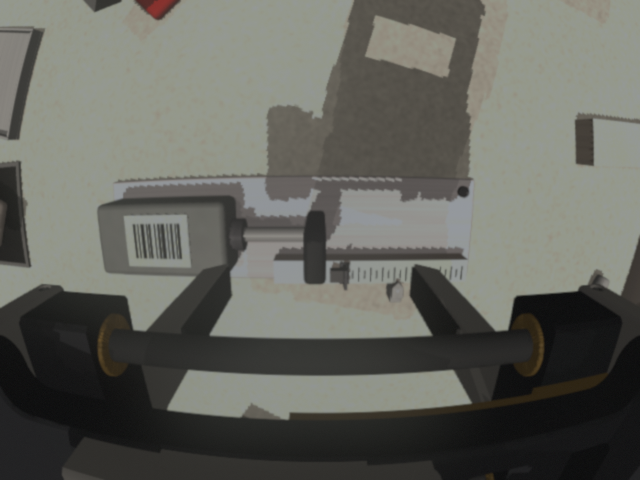

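The paddle is at (316,247), centred between the fingers, so I descend.

Call:
step_arm:
  plan:
    - {"slide":[-0.001,0.02,0],"spin":0,"grip":-1}
    - {"slide":[-0.001,0.02,0],"spin":0,"grip":-1}
    - {"slide":[0,0.02,0],"spin":0,"grip":-1}
    - {"slide":[0,0.017,0],"spin":0,"grip":-1}
    - {"slide":[0,0.0,0],"spin":0,"grip":-1}
    - {"slide":[0,0.0,0],"spin":0,"grip":-1}

```text
time_s: 3.38
ee_pos: [0.5535, 0.0871, 0.0608]
eef_rot: [-1.57, -0.0, 1.863]
force: [0.4, -0.3, 0.1]
grip_width: 0.094
```

Call:
step_arm:
  force: 20
  plan:
    - {"slide":[0,0,0],"spin":0,"grip":0.3}
    - {"slide":[0,0,0],"spin":0,"grip":0.6}
    - {"slide":[0,0.0,0],"spin":0,"grip":1}
    - {"slide":[0,0,0],"spin":0,"grip":1}
    - {"slide":[0,0,0],"spin":0,"grip":1}
    - {"slide":[0,0,0],"spin":0,"grip":1}
    - {"slide":[0,0,0],"spin":0,"grip":1}
    - {"slide":[0,0,0],"spin":0,"grip":1}

```text
time_s: 4.05
ee_pos: [0.5533, 0.0865, 0.0605]
eef_rot: [-1.571, -0.0, 1.862]
force: [-0.5, 0.9, 0.5]
grip_width: 0.044
```

Run:
```python
from station import get_obs,cams
import cv2,pickle
o=get_obs();print(o['time_s'],o['ee_pos'],o['eef_rot'],o['grip_width'],o['force'])
cv2.imwrite("pics/s4.png",cams.camera('wrist'))
a=cams.camera('scene');cv2.imwrite('pics/s4s.png',cv2.resize(a[225:325,275:415],None,fx=5.6,fy=5.6,interpolation=cv2.INTER_CUBIC))
```

```text
4.05 [0.5532935  0.0864657  0.06046718] [-1.57075834e+00 -8.12780737e-06  1.86176077e+00] 0.043954102076388904 [-0.53910916  0.85500786  0.48525388]
```

View pics/s4.png

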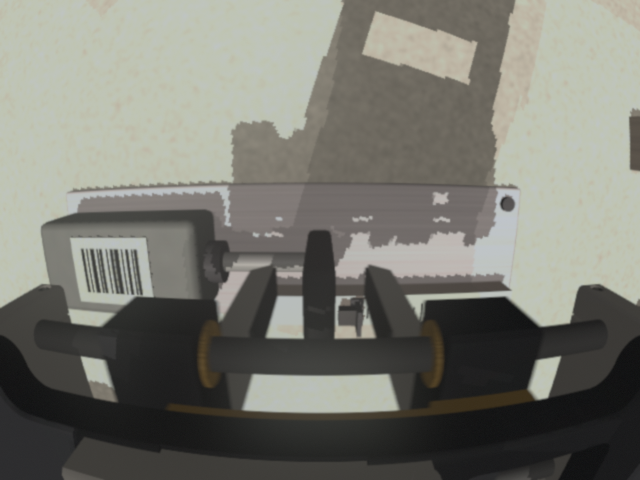

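View pics/s4s.png

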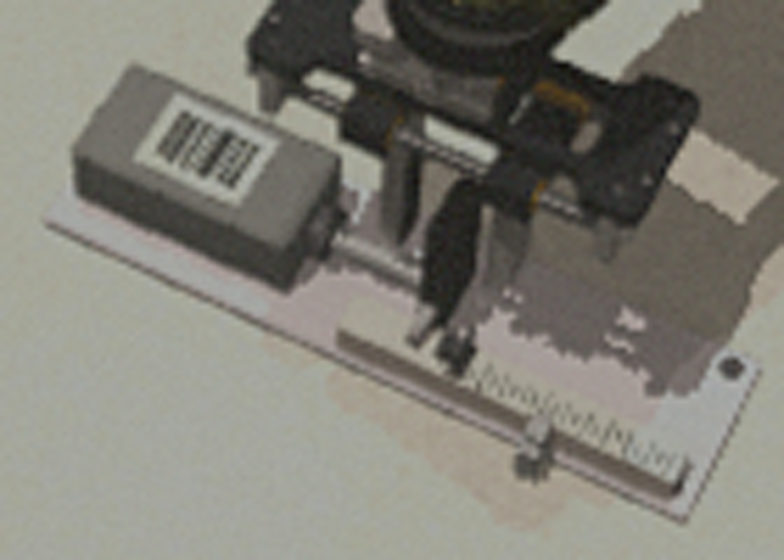

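Still closing. The fin (458,350) and the clip (538,425) stay visible in the zoomed scene view.

Call:
step_arm:
  force: 20
  plan:
    - {"slide":[0,0,0],"spin":0,"grip":1}
    - {"slide":[0,0,0],"spin":0,"grip":1}
    - {"slide":[0,0.0,0],"spin":0,"grip":1}
    - {"slide":[0,0,0],"spin":0,"grip":1}
    - {"slide":[0,0,0],"spin":0,"grip":1}
    - {"slide":[0,0,0],"spin":0,"grip":1}
    - {"slide":[0,0,0],"spin":0,"grip":1}

```text
time_s: 4.73
ee_pos: [0.5534, 0.0863, 0.0604]
eef_rot: [-1.571, 0.0, 1.862]
force: [0.7, -3.6, -0.6]
grip_width: 0.0138
```

Call:
step_arm:
  plan:
    - {"slide":[0.004,0,0],"spin":0,"grip":1}
    - {"slide":[0.006,0,0],"spin":0,"grip":1}
    - {"slide":[0.007,0.0,0],"spin":0,"grip":1}
    - {"slide":[0.007,0,0],"spin":0,"grip":1}
    - {"slide":[0.007,0,0],"spin":0,"grip":1}
    - {"slide":[0.007,0,0],"spin":0,"grip":1}
    - {"slide":[0.006,0,0],"spin":0,"grip":1}
    - {"slide":[0,0,0],"spin":0,"grip":1}
    - {"slide":[0,0,0],"spin":0,"grip":1}

```text
time_s: 5.48
ee_pos: [0.5405, 0.1292, 0.0605]
eef_rot: [-1.571, 0.0, 1.862]
force: [2.9, -5.4, -1.0]
grip_width: 0.0138
```

Run:
```python
from station import get_obs,cams
import cv2,pickle
import numpy as np
o=get_obs();print(o['time_s'],o['ee_pos'],o['eef_rot'],o['grip_width'],o['force'])
print(np.linalg.norm(o['ee_pos'][:2]-[.5534,.0863]))
pickle.dump(cams.calibration('wrist'),open('c5.pkl','wb'))
a=cams.camera('wrist');cv2.imwrite("pics/s5.png",a)
cv2.imwrite('pics/z5.png',cv2.resize(a[230:400,200:440],None,fx=3.3,fy=3.3,interpolation=cv2.INTER_CUBIC))
a=cams.camera('scene');cv2.imwrite('pics/s5s.png',cv2.resize(a[265:325,335:415],None,fx=9,fy=9,interpolation=cv2.INTER_CUBIC))
```

```text
5.4833 [0.5404896  0.12915794 0.06045564] [-1.57081874e+00  4.12459835e-04  1.86240824e+00] 0.013770278750824216 [ 2.86414529 -5.39117397 -0.99022512]
0.04476026703119036
```

View pics/z5.png

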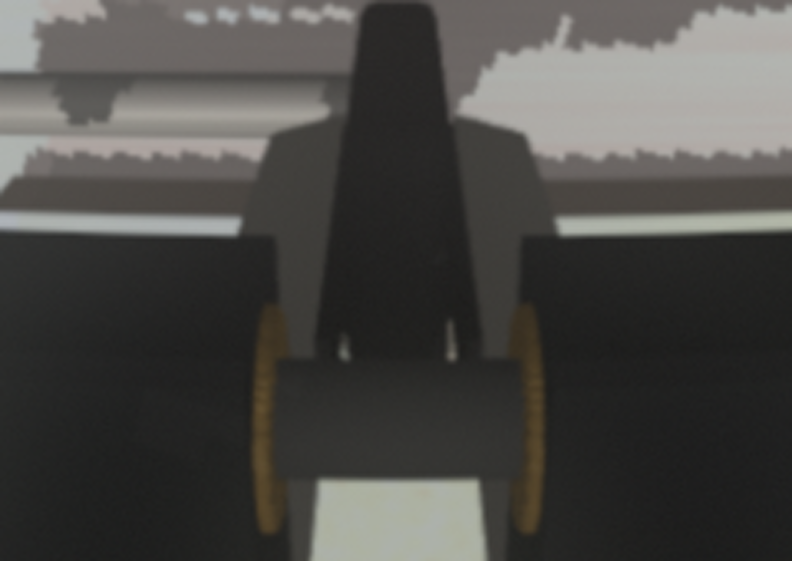

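View pics/s5s.png

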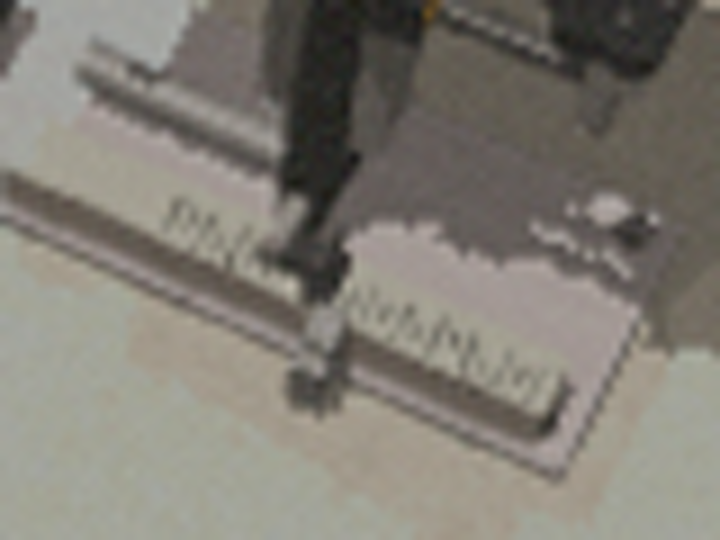

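```bash
python3 - <<'E'
from h import *
np.set_printoptions(precision=1,suppress=True)
a=np.radians(106.65);g=np.array([np.cos(a),np.sin(a)]);h=np.array([-g[1],g[0]]);O=np.array([.5612,.0582])
W=lambda x,y,z:np.r_[O+x*g+y*h,z]
pz=lambda P:(proj('scene',P)-[335,265]+.5)*9-.5
for c in(.048,.051,.054):print('clip',c,pz(W(.045+c,-.042,.031)),pz(W(.045+c-.005,-.044,.031)),pz(W(.045+c+.005,-.044,.031)))
for p in(.041,.044,.047,.052):print('fin',p,[pz(W(.045+p,y,z)) for y in(-.040,-.024) for z in(.048,.03)])
print('end rail',pz(W(.16,-.042,.028)),pz(W(.16,-.022,.028)),'base',pz(W(.17,-.045,.008)),pz(W(.17,.045,.008)))
E
python3 - <<'E'
import cv2
a=cv2.imread('pics/s5s.png')
cv2.imwrite('pics/s5z.png',cv2.convertScaleAbs(cv2.resize(a[160:430,200:460],None,fx=2.6,fy=2.2,interpolation=cv2.INTER_CUBIC),alpha=1.6))
E
```

```text
clip 0.048 [320.3 306.2] [300.6 304.2] [333.8 319.6]
clip 0.051 [330.2 310.9] [310.6 308.8] [343.8 324.3]
clip 0.054 [340.2 315.5] [320.5 313.5] [353.7 328.9]
fin 0.041 [array([305.1, 259.5]), array([300. , 291.6]), array([329.9, 214.4]), array([324.5, 246.8])]
fin 0.044 [array([315.1, 264.2]), array([309.8, 296.2]), array([339.9, 219. ]), array([334.4, 251.3])]
fin 0.047 [array([325.1, 268.8]), array([319.8, 300.8]), array([349.9, 223.6]), array([344.2, 255.9])]
fin 0.052 [array([341.9, 276.6]), array([336.3, 308.5]), array([366.5, 231.2]), array([360.7, 263.5])]
end rail [544.4 416.3] [573.6 358.4] base [565.  474.6] [690.8 221.6]
```

View pics/s5z.png

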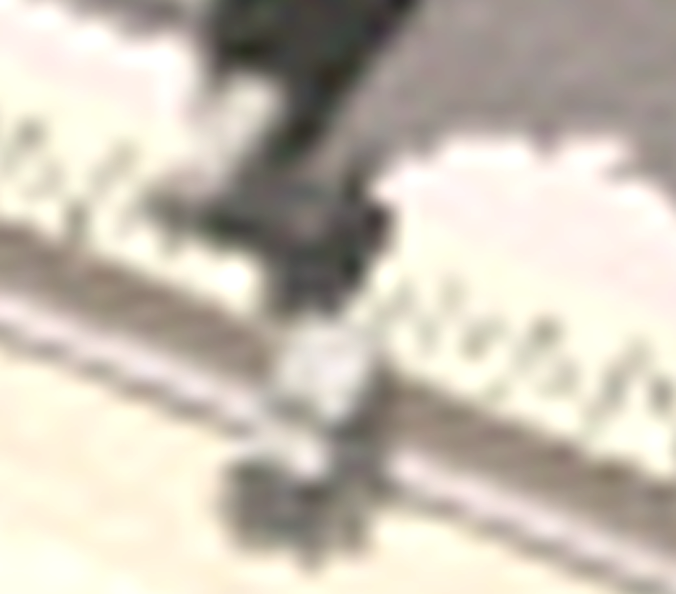

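Call:
step_arm:
  plan:
    - {"slide":[0.0025,0,0],"spin":0,"grip":1}
    - {"slide":[0.0025,0,0],"spin":0,"grip":1}
    - {"slide":[0.0015,0.0,0],"spin":0,"grip":1}
    - {"slide":[0,0,0],"spin":0,"grip":1}
    - {"slide":[0,0,0],"spin":0,"grip":1}

```text
time_s: 6.0
ee_pos: [0.5387, 0.1351, 0.0605]
eef_rot: [-1.571, 0.001, 1.862]
force: [1.8, -6.1, -0.2]
grip_width: 0.0139
```

Run:
```python
from station import get_obs,cams
import cv2
import numpy as np
o=get_obs();print(o['time_s'],o['ee_pos'],o['grip_width'],o['force'])
print(np.linalg.norm(o['ee_pos'][:2]-[.5534,.0863]))
a=sum(cams.camera('scene').astype(float) for i in range(4))/4
a=np.clip(a*1.4,0,255).astype(np.uint8)
cv2.imwrite('pics/s6s.png',cv2.resize(a[280:315,350:390],None,fx=16,fy=16,interpolation=cv2.INTER_CUBIC))
a=cams.camera('side');a=np.clip(a*1.4,0,255).astype(np.uint8)
cv2.imwrite('pics/s6d.png',cv2.resize(a[165:215,285:340],None,fx=11,fy=11,interpolation=cv2.INTER_CUBIC))
from h import *
A=np.radians(106.65);g=np.array([np.cos(A),np.sin(A)]);h=np.array([-g[1],g[0]]);O=np.array([.5612,.0582])
W=lambda x,y,z:np.r_[O+x*g+y*h,z]
pz=lambda P:((proj('scene',P)-[350,280]+.5)*16-.5).round()
for p in(.049,.052):print(p,'clip',pz(W(.045+p,-.042,.031)),'fin o top/base,i top',pz(W(.045+p,-.04,.048)),pz(W(.045+p,-.04,.03)),pz(W(.045+p,-.024,.048)))
```

```text
6.0 [0.53870572 0.13508394 0.06045157] 0.013898524219519164 [ 1.82980868 -6.12832715 -0.17932969]
0.05094894535589843
0.049 clip [336. 308.] fin o top/base,i top [350. 244.] [341. 301.] [394. 163.]
0.052 clip [353. 316.] fin o top/base,i top [368. 252.] [358. 309.] [412. 171.]
```

View pics/s6s.png

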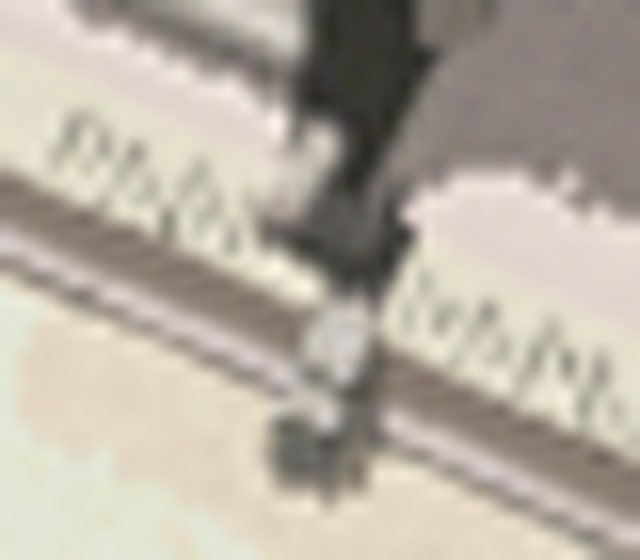

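View pics/s6d.png

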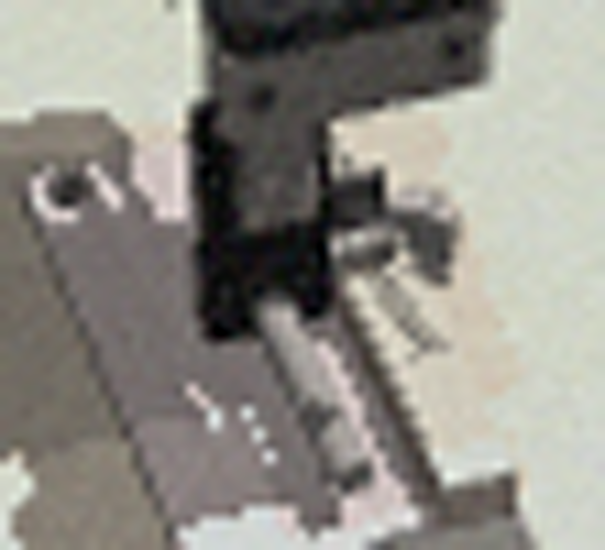

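The fin's right edge runs (412,222)–(375,288) and ends at the clip tip (348,300), so they are level to about 1–2 mm. I'll hold here.

Call:
step_arm:
  plan:
    - {"slide":[0,0,0],"spin":0,"grip":1}
    - {"slide":[0,0,0],"spin":0,"grip":1}
    - {"slide":[0,0,0],"spin":0,"grip":1}
    - {"slide":[0,0,0],"spin":0,"grip":1}
    - {"slide":[0,0,0],"spin":0,"grip":1}
    - {"slide":[0,0,0],"spin":0,"grip":1}
    - {"slide":[0,0,0],"spin":0,"grip":1}
    - {"slide":[0,0,0],"spin":0,"grip":1}
    - {"slide":[0,0,0],"spin":0,"grip":1}
    - {"slide":[0,0,0],"spin":0,"grip":1}
    - {"slide":[0,0,0],"spin":0,"grip":1}
    - {"slide":[0,0,0],"spin":0,"grip":1}
    - {"slide":[0,0,0],"spin":0,"grip":1}
    - {"slide":[0,0,0],"spin":0,"grip":1}

```text
time_s: 7.42
ee_pos: [0.5387, 0.135, 0.0604]
eef_rot: [-1.571, 0.0, 1.862]
force: [1.1, -5.8, -0.5]
grip_width: 0.014
```

Call:
step_arm:
  plan:
    - {"slide":[-0.003,0,0],"spin":0,"grip":1}
    - {"slide":[-0.006,0,0],"spin":0,"grip":1}
    - {"slide":[-0.007,0,0],"spin":0,"grip":1}
    - {"slide":[-0.007,0,0],"spin":0,"grip":1}
    - {"slide":[-0.007,0,0],"spin":0,"grip":1}
    - {"slide":[-0.007,0,0],"spin":0,"grip":1}
    - {"slide":[-0.006,0,0],"spin":0,"grip":1}
    - {"slide":[-0.004,0,0],"spin":0,"grip":1}
    - {"slide":[-0.003,0,0],"spin":0,"grip":1}
    - {"slide":[0,0,0],"spin":0,"grip":1}
    - {"slide":[0,0,0],"spin":0,"grip":1}
    - {"slide":[0,0,0],"spin":0,"grip":1}

```text
time_s: 8.42
ee_pos: [0.5531, 0.0871, 0.0605]
eef_rot: [-1.571, -0.0, 1.862]
force: [0.9, -2.8, -0.5]
grip_width: 0.014
```

Call:
step_arm:
  plan:
    - {"slide":[-0.001,0,0],"spin":0,"grip":1}
    - {"slide":[-0.001,0,0],"spin":0,"grip":1}
    - {"slide":[0,0,0],"spin":0,"grip":1}
    - {"slide":[0,0,0],"spin":0,"grip":1}

```text
time_s: 8.75
ee_pos: [0.5535, 0.0857, 0.0604]
eef_rot: [-1.571, -0.001, 1.862]
force: [-1.9, 3.7, -0.1]
grip_width: 0.0139
```

The paddle is on its stop: the force has changed sign. I'll open and rise.

Call:
step_arm:
  plan:
    - {"slide":[0,0,0],"spin":0,"grip":0.7}
    - {"slide":[0,0,0],"spin":0,"grip":0.5}
    - {"slide":[0,0,0],"spin":0,"grip":0.2}
    - {"slide":[0,0,0],"spin":0,"grip":0.0}
    - {"slide":[0,0,0],"spin":0,"grip":0.0}
    - {"slide":[0,-0.01,0],"spin":0,"grip":0}
    - {"slide":[0,-0.02,0],"spin":0,"grip":0}
    - {"slide":[0,-0.03,0],"spin":0,"grip":-1}
    - {"slide":[0,-0.03,0],"spin":0,"grip":-1}
    - {"slide":[0.01,-0.01,-0.025],"spin":0,"grip":-1}
    - {"slide":[0.01,0,-0.03],"spin":0,"grip":-1}
    - {"slide":[0.01,0,-0.025],"spin":0,"grip":-1}
    - {"slide":[0.01,0,-0.02],"spin":0,"grip":-1}
    - {"slide":[0,0,0],"spin":0,"grip":-1}
    - {"slide":[0,0,0],"spin":0,"grip":-1}

```text
time_s: 10.0
ee_pos: [0.6381, 0.1524, 0.1604]
eef_rot: [-1.57, 0.0, 1.863]
force: [-0.7, -0.9, 0.3]
grip_width: 0.0929
```

Run:
```python
from station import get_obs,cams
import cv2,pickle
o=get_obs();print(o['time_s'],o['ee_pos'],o['eef_rot'],o['grip_width'],o['force'])
pickle.dump(cams.calibration('wrist'),open('c7.pkl','wb'))
a=cams.camera('wrist');cv2.imwrite("pics/s7.png",a)
```

```text
10.0 [0.6380872  0.15242123 0.16043511] [-1.57040039e+00  6.84388174e-05  1.86257136e+00] 0.09286351006470066 [-0.66451053 -0.93278485  0.253377  ]
```

View pics/s7.png

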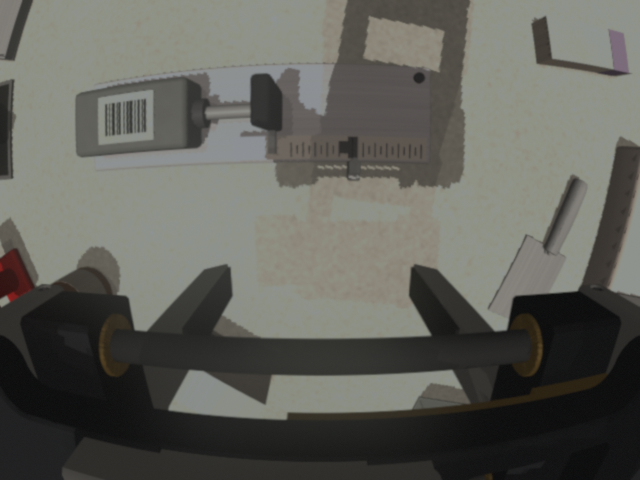

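Run:
```python
import cv2
a=cv2.imread('pics/s7.png')
cv2.imwrite('pics/z7.png',cv2.convertScaleAbs(cv2.resize(a[125:190,240:440],None,fx=4,fy=4,interpolation=cv2.INTER_CUBIC),alpha=1.6))
```

```text
(no output)
```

View pics/z7.png

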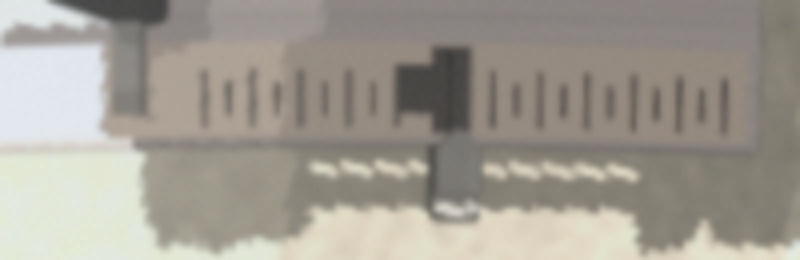

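The fin (about 456 after parallax) and clip (454) are level within a millimetre, and the paddle is home. Next is the scanner: rise and turn, then travel.

Call:
step_arm:
  plan:
    - {"slide":[0,-0.006,0],"spin":7.1,"grip":-1}
    - {"slide":[0,-0.006,0],"spin":7.1,"grip":-1}
    - {"slide":[0,-0.006,0],"spin":7.1,"grip":-1}
    - {"slide":[0,-0.006,0],"spin":7.1,"grip":-1}
    - {"slide":[0,-0.006,0],"spin":7.1,"grip":-1}
    - {"slide":[0,-0.006,0],"spin":7.1,"grip":-1}
    - {"slide":[0,-0.006,0],"spin":7.1,"grip":-1}
    - {"slide":[0,-0.006,0],"spin":7.1,"grip":-1}
    - {"slide":[0,-0.006,0],"spin":7.1,"grip":-1}
    - {"slide":[0,-0.006,0],"spin":7.1,"grip":-1}
    - {"slide":[0,-0.006,0],"spin":7.1,"grip":-1}
    - {"slide":[0,-0.006,0],"spin":7.1,"grip":-1}
    - {"slide":[0,-0.006,0],"spin":7.1,"grip":-1}
    - {"slide":[0,-0.006,0],"spin":7.1,"grip":-1}
    - {"slide":[0,0,0],"spin":7.1,"grip":-1}
    - {"slide":[0,0,0],"spin":7.1,"grip":-1}
    - {"slide":[0,0,0],"spin":2,"grip":-1}
    - {"slide":[0,0,0],"spin":0,"grip":-1}

```text
time_s: 11.55
ee_pos: [0.6375, 0.1512, 0.2452]
eef_rot: [-1.571, -0.0, -0.158]
force: [0.1, 0.2, 0.3]
grip_width: 0.094
```

Call:
step_arm:
  plan:
    - {"slide":[0.006,0,-0.033],"spin":0,"grip":-1}
    - {"slide":[0.006,0,-0.033],"spin":0,"grip":-1}
    - {"slide":[0.006,0,-0.033],"spin":0,"grip":-1}
    - {"slide":[0.006,0,-0.033],"spin":0,"grip":-1}
    - {"slide":[0.006,0,-0.033],"spin":0,"grip":-1}
    - {"slide":[0.006,0,-0.033],"spin":0,"grip":-1}
    - {"slide":[0.006,0,-0.033],"spin":0,"grip":-1}
    - {"slide":[0.006,0,-0.033],"spin":0,"grip":-1}
    - {"slide":[0.006,0,-0.033],"spin":0,"grip":-1}
    - {"slide":[0.006,0,-0.033],"spin":0,"grip":-1}
    - {"slide":[0.006,0,-0.033],"spin":0,"grip":-1}
    - {"slide":[0.006,0,-0.033],"spin":0,"grip":-1}
    - {"slide":[0.006,0,-0.033],"spin":0,"grip":-1}
    - {"slide":[0,0,0],"spin":0,"grip":-1}
    - {"slide":[0,0,0],"spin":0,"grip":-1}

```text
time_s: 12.8
ee_pos: [0.6475, -0.2858, 0.2442]
eef_rot: [-1.571, 0.001, -0.157]
force: [-0.1, 0.0, 1.2]
grip_width: 0.0937
```

Run:
```python
from station import get_obs,cams
import cv2,pickle
o=get_obs();print(o['time_s'],o['ee_pos'],o['eef_rot'],o['qpos'],o['force'])
pickle.dump(cams.calibration('wrist'),open('c8.pkl','wb'))
a=cams.camera('wrist');cv2.imwrite("pics/s8.png",a)
```

```text
12.8 [ 0.64748009 -0.28577726  0.24419873] [-1.57066029e+00  6.15505939e-04 -1.57047667e-01] [-4.67367214e-01  6.58429223e-01  9.14577724e-01 -5.84121799e-05
  1.56921335e+00 -3.10319394e-01] [-0.11182473  0.04865517  1.1526952 ]
```

View pics/s8.png

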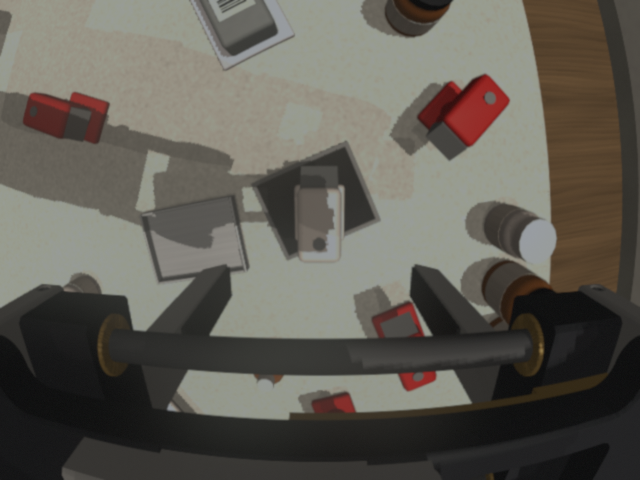

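The scanner head is at (320,223), between the fingers and aligned with them. I'll measure it and check the neighbours.

Run:
```python
from h import *;import pickle,cv2
np.set_printoptions(precision=4,suppress=True)
C=pickle.load(open('c8.pkl','rb'))
w=lambda p,z:onz('wrist',p,z,C)
a=cv2.imread('pics/s8.png');cv2.imwrite('pics/z8.png',cv2.convertScaleAbs(cv2.resize(a[130:280,230:400],None,fx=4,fy=4,interpolation=cv2.INTER_CUBIC),alpha=1.6))
P=np.array([w(p,.097) for p in [(296,187),(343,184),(342,262),(299,262)]]);print(P[:,:2],P.mean(0))
R=np.array([w(p,.004) for p in [(253,187),(347,143),(379,217),(290,257)]]);print(R[:,:2],R.mean(0))
print('red',[w(p,.08)[:2] for p in [(378,310),(432,380)]])
```

```text
[[ 0.6316 -0.2485]
 [ 0.6728 -0.2524]
 [ 0.6616 -0.323 ]
 [ 0.6226 -0.3169]] [ 0.6472 -0.2852  0.097 ]
[[ 0.5755 -0.2485]
 [ 0.6886 -0.2165]
 [ 0.7129 -0.3057]
 [ 0.6031 -0.3369]] [ 0.645  -0.2769  0.004 ]
red [array([ 0.6911, -0.3853]), array([ 0.7452, -0.4873])]
```

View pics/z8.png

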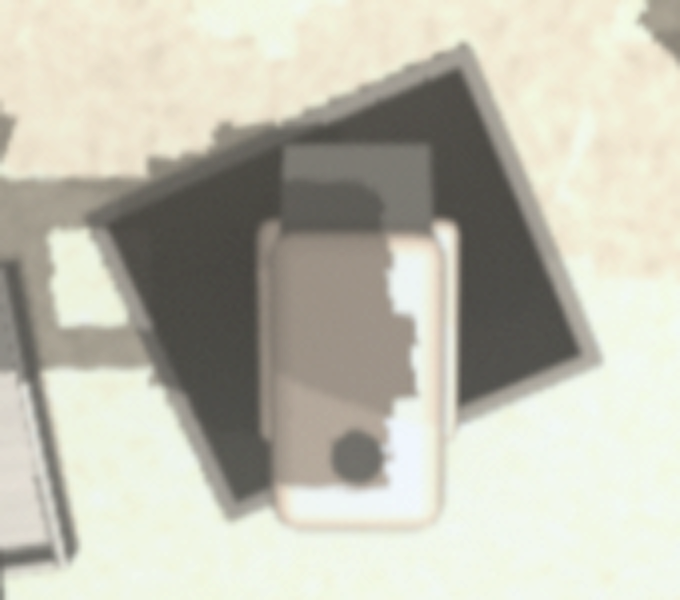

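Call:
step_arm:
  plan:
    - {"slide":[0,0.034,0],"spin":0,"grip":-1}
    - {"slide":[0,0.034,0],"spin":0,"grip":-1}
    - {"slide":[0,0.034,0],"spin":0,"grip":-1}
    - {"slide":[0,0.034,0],"spin":0,"grip":-1}
    - {"slide":[0,0.025,0],"spin":0,"grip":-1}
    - {"slide":[0,0.016,0],"spin":0,"grip":-1}
    - {"slide":[0,0.006,0],"spin":0,"grip":-1}
    - {"slide":[0,0,0],"spin":0,"grip":-1}
    - {"slide":[0,0,0],"spin":0,"grip":-1}

```text
time_s: 13.6
ee_pos: [0.649, -0.2834, 0.0629]
eef_rot: [-1.571, -0.001, -0.155]
force: [0.5, -0.8, 0.1]
grip_width: 0.0942
```

Call:
step_arm:
  force: 25
  plan:
    - {"slide":[0,0,0],"spin":0,"grip":0.2}
    - {"slide":[0,0,0],"spin":0,"grip":0.2}
    - {"slide":[0,0,0],"spin":0,"grip":1}
    - {"slide":[0,0,0],"spin":0,"grip":1}
    - {"slide":[0,0,0],"spin":0,"grip":1}
    - {"slide":[0,0,0],"spin":0,"grip":1}
    - {"slide":[0,0,0],"spin":0,"grip":1}
    - {"slide":[0,0,0],"spin":0,"grip":1}
    - {"slide":[0,0,0],"spin":0,"grip":1}
    - {"slide":[0,0,0],"spin":0,"grip":1}
    - {"slide":[0,0,0],"spin":0,"grip":1}
    - {"slide":[0,0,0],"spin":0,"grip":1}

```text
time_s: 14.6
ee_pos: [0.6484, -0.2838, 0.0613]
eef_rot: [-1.571, 0.0, -0.156]
force: [-2.2, 0.1, -0.4]
grip_width: 0.04
```

Run:
```python
from station import get_obs,cams
import cv2,pickle
o=get_obs();print(o['time_s'],o['ee_pos'],o['eef_rot'],o['grip_width'],o['force'])
a=cams.camera('wrist');cv2.imwrite("pics/s9.png",a)
```

```text
14.6 [ 0.64840265 -0.28380539  0.06134077] [-1.57069676e+00  3.87620383e-04 -1.55836012e-01] 0.040031857532199115 [-2.20278328  0.09445471 -0.42421941]
```

View pics/s9.png

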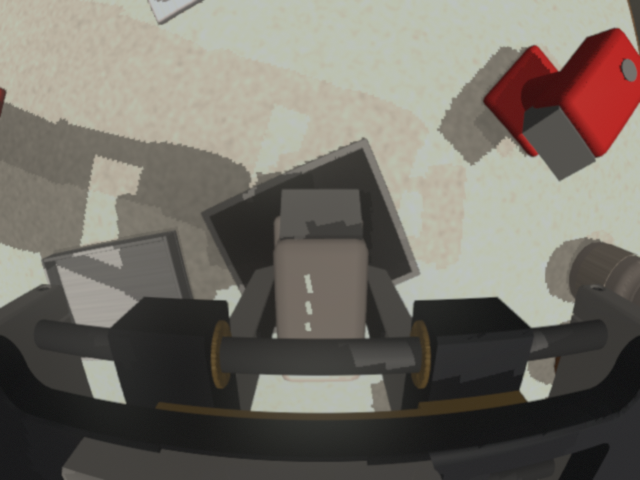

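The grip is firm at 40.0 mm on the head. Next I lift and carry it to the scan position.

Call:
step_arm:
  plan:
    - {"slide":[0,-0.005,0],"spin":0,"grip":1}
    - {"slide":[0,-0.012,0],"spin":0,"grip":1}
    - {"slide":[0,-0.015,0],"spin":0,"grip":1}
    - {"slide":[0,-0.015,0],"spin":0,"grip":1}
    - {"slide":[0,-0.01,0],"spin":0,"grip":1}
    - {"slide":[-0.006,0,0.008],"spin":0,"grip":1}
    - {"slide":[-0.0125,0,0.016],"spin":0,"grip":1}
    - {"slide":[-0.0125,0,0.016],"spin":0,"grip":1}
    - {"slide":[-0.0125,0,0.016],"spin":0,"grip":1}
    - {"slide":[-0.0125,0,0.016],"spin":0,"grip":1}
    - {"slide":[-0.0125,0,0.016],"spin":0,"grip":1}
    - {"slide":[-0.0125,0,0.016],"spin":0,"grip":1}
    - {"slide":[-0.0125,0,0.014],"spin":0,"grip":1}
    - {"slide":[-0.005,0,0.006],"spin":0,"grip":1}
    - {"slide":[0,0,0],"spin":0,"grip":1}
    - {"slide":[0,0,0],"spin":0,"grip":1}

```text
time_s: 15.98
ee_pos: [0.571, -0.1465, 0.1191]
eef_rot: [-1.571, -0.001, -0.156]
force: [0.3, -0.7, -3.5]
grip_width: 0.0401
```

Run:
```python
from station import get_obs,cams
import cv2,pickle
o=get_obs();print(o['time_s'],o['ee_pos'],o['eef_rot'],o['grip_width'],o['force'])
a=cams.camera('wrist');cv2.imwrite("pics/s10.png",a)
a=cams.camera('side');cv2.imwrite("pics/d10.png",cv2.resize(a[150:350,230:450],None,fx=3,fy=3))
```

```text
15.9833 [ 0.57097833 -0.14647952  0.11909288] [-1.57111725e+00 -1.08596802e-03 -1.55552118e-01] 0.04012107614230085 [ 0.33916241 -0.70709966 -3.47114186]
```

View pics/s10.png

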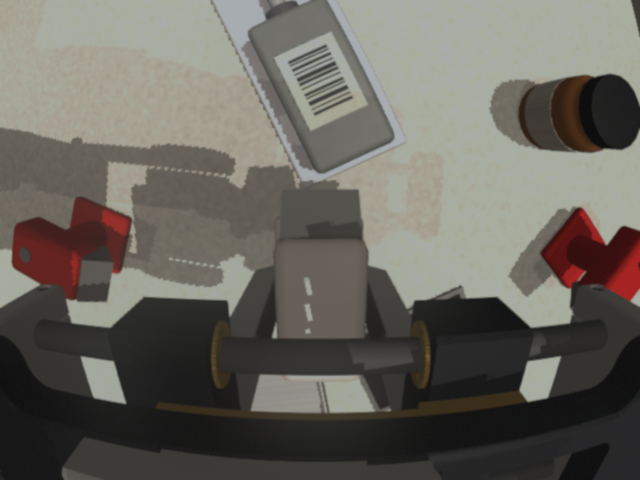

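View pics/d10.png

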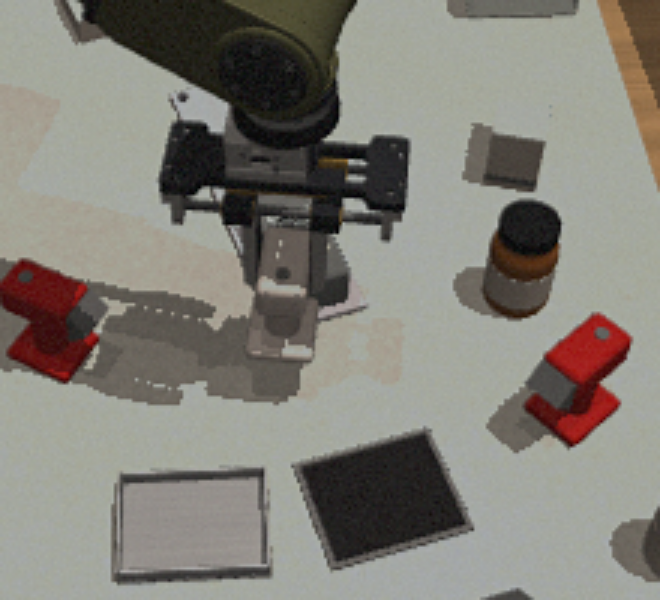

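The scanner has not slipped: its head is at the same wrist pixels as before the lift. I check the label against the scan line.

Run:
```python
from h import *
from station import get_obs
o=get_obs();p=o['ee_pos'];y=o['eef_rot'][2]
P=np.mean([onz('wrist',q,.053) for q in [(274,56),(334,31),(369,103),(308,131)]],0);print('label',P)
f=np.array([-np.sin(y),np.cos(y)]);l=np.array([np.cos(y),np.sin(y)])
for off in(0,-.0014):
    hd=p[:2]+off*f;wz=p[2]+.0187-.013;d=P[:2]-hd
    F=d@f-.045;V=wz-.053;print('lat',d@l,'along',(F+V)/2**.5,'across',(F-V)/2**.5)
```

```text
label [ 0.58920085 -0.03430902  0.053     ]
lat 0.0004723406784139062 along 0.09925441759677865 across -0.001602750233125867
lat 0.000472340678413892 along 0.10024436709043981 across -0.0006128007394647015
```

Call:
step_arm:
  plan:
    - {"slide":[0,0,0],"spin":0,"grip":1}
    - {"slide":[0,0,0],"spin":0,"grip":1}
    - {"slide":[0,0,0],"spin":0,"grip":1}
    - {"slide":[0,0,0],"spin":0,"grip":1}
    - {"slide":[0,0,0],"spin":0,"grip":1}
    - {"slide":[0,0,0],"spin":0,"grip":1}
    - {"slide":[0,0,0],"spin":0,"grip":1}
    - {"slide":[0,0,0],"spin":0,"grip":1}
    - {"slide":[0,0,0],"spin":0,"grip":1}
    - {"slide":[0,0,0],"spin":0,"grip":1}
    - {"slide":[0,0,0],"spin":0,"grip":1}
    - {"slide":[0,0,0],"spin":0,"grip":1}
    - {"slide":[0,0,0],"spin":0,"grip":1}
    - {"slide":[0,0,0],"spin":0,"grip":1}

```text
time_s: 17.25
ee_pos: [0.5705, -0.1461, 0.1184]
eef_rot: [-1.571, 0.0, -0.156]
force: [-0.0, 0.7, -2.5]
grip_width: 0.0402
```

The scan line passes within about 2 mm of the label's middle at 10 cm. I've held it, and now bring the scanner back over the rest.

Call:
step_arm:
  plan:
    - {"slide":[0.006,0,-0.008],"spin":0,"grip":1}
    - {"slide":[0.0125,0,-0.0155],"spin":0,"grip":1}
    - {"slide":[0.0125,0,-0.0155],"spin":0,"grip":1}
    - {"slide":[0.0125,0,-0.0155],"spin":0,"grip":1}
    - {"slide":[0.0125,0,-0.0155],"spin":0,"grip":1}
    - {"slide":[0.0125,0,-0.0155],"spin":0,"grip":1}
    - {"slide":[0.0125,0,-0.0155],"spin":0,"grip":1}
    - {"slide":[0.0085,0,-0.011],"spin":0,"grip":1}
    - {"slide":[0.004,0,-0.005],"spin":0,"grip":1}
    - {"slide":[0,0.01,0],"spin":0,"grip":1}
    - {"slide":[0,0.014,0],"spin":0,"grip":1}
    - {"slide":[0,0.014,0],"spin":0,"grip":1}
    - {"slide":[0,0.01,0],"spin":0,"grip":1}
    - {"slide":[0,0.004,0],"spin":0,"grip":1}
    - {"slide":[0,0,0],"spin":0,"grip":1}
    - {"slide":[0,0,0],"spin":0,"grip":1}

```text
time_s: 18.58
ee_pos: [0.6448, -0.276, 0.0666]
eef_rot: [-1.571, -0.0, -0.156]
force: [-1.0, -0.1, -1.6]
grip_width: 0.0403
```

Call:
step_arm:
  plan:
    - {"slide":[0,0.002,0],"spin":0,"grip":1}
    - {"slide":[0,0.002,0],"spin":0,"grip":1}
    - {"slide":[0,0.001,0],"spin":0,"grip":1}
    - {"slide":[0,0,0],"spin":0,"grip":1}
    - {"slide":[0,0,0],"spin":0,"grip":1}
    - {"slide":[0,0,0],"spin":0,"grip":1}

```text
time_s: 19.08
ee_pos: [0.6448, -0.2762, 0.0616]
eef_rot: [-1.571, -0.0, -0.156]
force: [1.1, -0.0, -1.8]
grip_width: 0.04
```

Call:
step_arm:
  plan:
    - {"slide":[0,0.0007,0],"spin":0,"grip":1}
    - {"slide":[0,0,0],"spin":0,"grip":1}
    - {"slide":[0,0,0],"spin":0,"grip":1}

```text
time_s: 19.33
ee_pos: [0.6447, -0.2762, 0.0613]
eef_rot: [-1.571, -0.0, -0.156]
force: [-2.9, 1.1, 3.3]
grip_width: 0.0398
```

Contact has been made: the vertical force went from -1.8 N to +3.3 N. I release and rise.

Call:
step_arm:
  plan:
    - {"slide":[0,0,0],"spin":0,"grip":0.1}
    - {"slide":[0,0,0],"spin":0,"grip":0}
    - {"slide":[0,0,0],"spin":0,"grip":-0.3}
    - {"slide":[0,0,0],"spin":0,"grip":-1}
    - {"slide":[0,0,0],"spin":0,"grip":-1}
    - {"slide":[0,0,0],"spin":0,"grip":-1}
    - {"slide":[0,0,0],"spin":0,"grip":-1}
    - {"slide":[0,0,0],"spin":0,"grip":-1}
    - {"slide":[0,-0.015,0],"spin":0,"grip":-1}
    - {"slide":[0,-0.03,0],"spin":0,"grip":-1}
    - {"slide":[0,-0.035,0],"spin":0,"grip":-1}
    - {"slide":[0,-0.035,0],"spin":0,"grip":-1}
    - {"slide":[0,-0.035,0],"spin":0,"grip":-1}
    - {"slide":[0,-0.03,0],"spin":0,"grip":-1}
    - {"slide":[0,0,0],"spin":0,"grip":-1}
    - {"slide":[0,0,0],"spin":0,"grip":-1}

```text
time_s: 20.67
ee_pos: [0.6451, -0.2764, 0.2425]
eef_rot: [-1.572, -0.003, -0.156]
force: [-1.2, -0.4, -1.3]
grip_width: 0.0941
```

Run:
```python
from station import get_obs,cams
import cv2,pickle
o=get_obs();print(o['time_s'],o['ee_pos'],o['eef_rot'],o['grip_width'],o['force'])
pickle.dump(cams.calibration('wrist'),open('c11.pkl','wb'))
a=cams.camera('wrist');cv2.imwrite("pics/s11.png",a)
a=cams.camera('side');cv2.imwrite("pics/d11.png",a)
cv2.imwrite("pics/c11.png",cams.camera('scene'))
```

```text
20.6667 [ 0.64505789 -0.27635527  0.24247764] [-1.57175789 -0.00307547 -0.15587499] 0.09414922770450286 [-1.18790037 -0.43008299 -1.33207721]
```

View pics/s11.png

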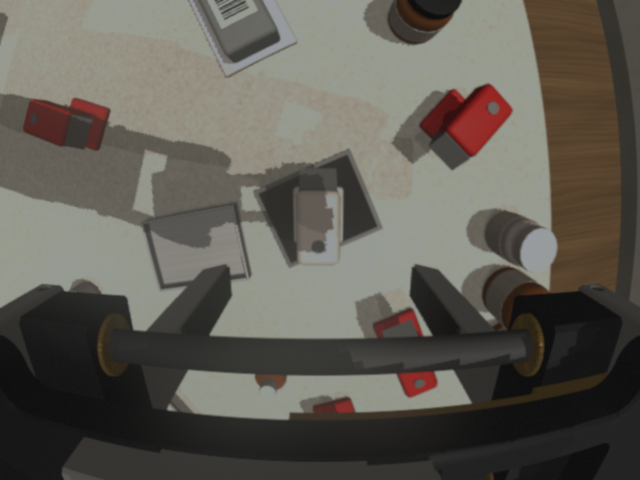

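View pics/d11.png

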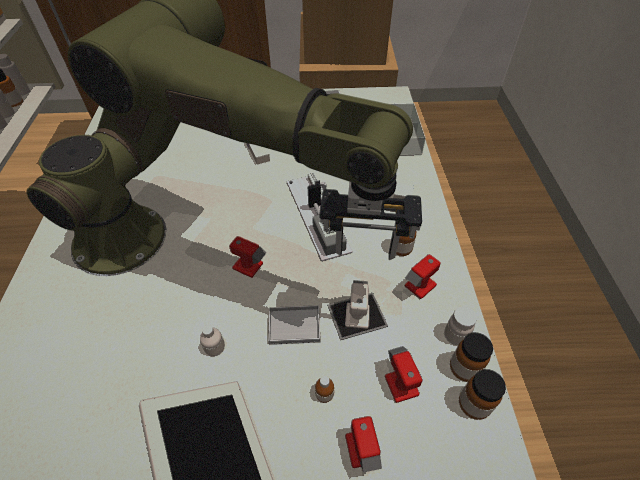

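View pics/c11.png

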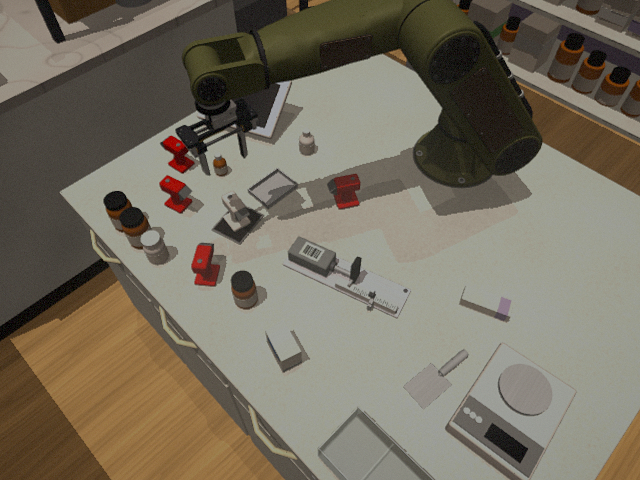

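The scanner stands upright on the rest at (238,213), with the head over its middle. The paddle (356,268) is home, the fin is at the clip (372,295), and the bystanders are unchanged. The gripper is clear, so I hand in.

Run:
```python
from h import *;import pickle
C=pickle.load(open('c11.pkl','rb'))
P=np.mean([onz('wrist',q,.097,C) for q in [(296,188),(343,187),(340,264),(299,263)]],0)
R=np.mean([onz('wrist',q,.004,C) for q in [(257,193),(349,150),(381,226),(292,266)]],0)
print(P-R)
from station import hand_in
print(hand_in())
```

```text
[-3.23516266e-04 -7.19784634e-05  9.30000000e-02]
the job is handed in; nothing more can be done
None
```

I did the daily gauge check and the label scan, set the scanner back on its rest and handed the job in at about 21 s. No verdict came back, so the results below are my own measurements.

- **Gauge pull:** I pulled the paddle out about 51 mm, until the fin was level with the clip, and held it there for over 1.4 s. I then guided it back in the grip until it met its home stop, where the force changed sign.
- **Fin and clip:** afterwards the wrist picture showed the fin within about 1 mm of the clip, with the clip not visibly moved.
- **Scan:** I held the scanner for over 1 s, with the computed scan line meeting the label about 2 mm from its middle at 0.10 m.
- **Scanner on its rest:** the last pictures show it upright, with its head within about 1 mm of the rest's middle. The paddle is home, the bystanders look unmoved and the gripper is clear.

Two things did not go cleanly. The first two move calls were refused because rows were missing keys, and nothing moved. My estimates of the clip's place differed by about 1–2 mm between cameras, which is inside the 5 mm tolerance. No check failed.

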